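Comb a stray marker set from under the paper roll into the collating fence

ROBOT

A 6-joint arm with a two-finger parallel gripper is mounted at the origin on a cart in front of the work surface, level with it; the furniture and walls round the work are solid. World frame = base frame: x ahead of the robot, y to its left, z up, the work surface at z = 0. Lengths are in m, angles in rad, forces in N, time in s.
With the tool pointing down it reaches from about 0.3 to 0.875 m from the base axis. Payload 6.4 kg.
Tool frame: the origin (TCP) lies at the very end of the fingers, on their centre line; the grasp point (between the pads) lies 19 mm behind it; y points along the fingers, z is the direction in which the jaws open and shut, and the axes are right-handed (so a half turn about y gives the same grasp; the last joint's range is limited). The gripper opens to 85 mm and grips with 20 to 120 N. Pads are 22 mm wide; open, the fingers measure 114 mm over their backs; the gripper's body (76 mm by 85 mm) begins 54 mm behind the grasp point. The pads swing forward as they close: fully open they stand 13 mm farther back than shut.
Start: joints at [1.027, 0.181, 1.607, -0, 1.354, -0.206], TCP at [0.191, 0.543, 0.231] pointing down, gripper open.
Joint ranges: [-2.99, 2.99], [-0.89, 2.07], [0.3, 2.58], [-1.14, 4.28], [0, 2.63], [-3.12, 3.12]. Speed limits (rad/s): [2.57, 2.57, 3.01, 3.14, 3.14, 3.14].

INTERFACE

Orientations are given as a unit quaternion [x, y, z, w].
In Python, from workcell import ctrl, eyes gives the robot as it stands. The module is installed in compiled form; this text tells all that it offers.
- The arm moves only by the shell command python3 -m creep 'ROWS'. ROWS is JSON, a list of rows, each a list of 3 entries, a list of its own where there are three numbers: the shift along the world's x, y, z in mm, then the turn, a rotation vector about the world's x, y, z in rad, then the finger opening in mm, from 0 to 85.4. In form: [[[tx, ty, tz], [rx, ry, rz], jaw], ...]. A call has 1 to 10 rows; each row is the pose to reach, as a shift and turn from the pose commanded when the call began; what a row does not reach only later rows make up. A row lasts 1/12 s, in which the tool goes at most 41.7 mm and 7.16 degrees, less where a joint would pass 70% of its speed; a pose out of reach is approached as far as the arm can. A call with a gripper value outside its range is refused whole. The fingers move at their own pace and stop on an object; the grip force is fixed at half the most. Time passes only in rows, so rows that repeat a pose let the fingers close. It gives the time, the measured TCP pose, the force and the opening at its end, in the units of the state.
- ctrl.state(): the state, without advancing time (a new reading comes with each control period).
- eyes.snapshot(name): name is "side" or "top" or "wrist"; returns (picture, depth): 384x512x3 uint8, red, green, blue; 384x512 float32, m along the optical axis (not along the pixel's ray), 0 where there is no reading.
- eyes.camera_params(name): a dict with "mtx" (3x3 intrinsics, pixels), "k1" (the pictures are not rectified: a ray, as slopes to the right and down, at radius r is drawn at 1 + k1 r^2 times it, then the intrinsics apply), "cam_to_world" (4x4, takes a point from camera to world coordinates); the wrist camera has in their place "mount" (4x4, takes a point from camera to tool coordinates, whose origin is the TCP and whose axes are the tool frame's). Camera axes: x right, y up, looking along -z (the intrinsics and any distortion apply to the point x, -y, -z); pixel columns grow to the right and rows downward; lengths in m; the calibration is good to about 2 mm. A picture is of the moment at which its call begins: read the wrist's pose just before it. camera_params takes no time and is no camera call.
- ctrl.close_job(): hands the job in, once; it reports no verdict.
The state is a dict: "time_s": time; "q": joint angles; "joint_vel": joint speeds; "tau": joint torques, N m; "ee_pos": TCP position; "ee_rot": TCP orientation; "ft_force": force on the tool from outside, world axes, zero at the start; "torque": the same for the moment, N m; "width": finger opening in m.
Only numpy, scipy, OpenCV 4.12 (cv2) and the standard library are available. Lean on these libraries where they do the work, as an engineer would, in place of code of your own. Each camera call takes 0.05 s, during which the arm holds its last target. There are 200 camera calls.

TASK

Three identical felt markers of one set have ended up skewed under the paper roll, too far in for the gripper to come down on them. Take the small rake off its forked hook, reach in under the roll with it and comb the markers toward you into the wooden collating fence until all three lie flat side by side, parallel to the front batten and close up against it and one another. Then hang the rake back on its hook by its collar; move the markers with the rake only, not with the gripper, do not knock against the roll stand and leave the other things on the table where they are.

Things in the scene. Friction and masses are not known exactly. Their poses are not given: they have to be found in the camera images.
- rake: Small hand rake, 140 g, hanging upright on the hook at first. Origin: centre of the underside of its collar (aluminium flange 38 mm across, 6 mm thick); z up the handle, y along the head. Below the collar: 14 mm square neck down to the head bar (130 mm in y, 14 in x, z -34 to -46 mm). It is pulled toward its own -x side.
- rake_grip (a point): Middle of the rake's wooden grip, 39 mm above the rake's origin. The grip is 22 mm in x by 16 mm in y, from 6 to 72 mm above the origin; grasp it across the 16 mm.
- rake_tips (a point): Middle of the row of eight tine ends, (-15, 0, -75) mm in the rake's frame, the centre of the 5 mm thick round end. Tines are 17 mm apart, the outermost at y = +-59.5 mm; they slant 25 degrees from the head bar down and to -x, so they stand upright when the handle leans 25 degrees toward its own -x.
- rake_hook: Fixed fork of two level 8 mm steel wires, 92 mm above the table, on a post (at own x +60 mm), left or right on the table. Origin: where the rake's origin rests when hung. Gap 21 mm for the rake's 14 mm neck; the fork opens to own -x. Its ends, 24 to 40 mm out, turn up 8 mm and spread: lift the collar 15 mm, then draw it out 70 mm along -x; back the same way. Nothing stands higher.
- fence: Fixed collating fence of light wooden battens, 14 mm thick, 16 mm high, no floor. Origin: on the table, middle of the front batten's inner face; own x leads from there away from the robot, into the fence and on under the roll. Side battens' inner faces at y = +-73.5 mm from x 0 to 58 mm, then flaring 19 degrees to y +-94 mm at x = 120 mm.
- roll_stand: Fixed stand with a roll of brown paper lying across, above the markers. Origin: on the table under the roll's axis, which runs along own y, 290 mm up; roll 80 mm thick, 360 mm long. Flat uprights at y = +-215 mm on feet 34 mm wide, x -65 to +85 mm. A 10 mm tie rod runs beside the roll at x +60 mm, 250 mm up. Free space below.
- tape_roll: Bystander: roll of brown packing tape lying flat, 100 mm across and 48 mm high, opposite the hook. Leave it.
- tape_measure: Bystander: tape measure, 37x73x56 mm, standing left of the fence. Leave it.
- glue_tube: Bystander: white glue tube, 41x136x28 mm, lying right of the fence. Leave it.
- drink_can: Bystander: drink can, 66 mm across and 114 mm high, behind the roll stand. Leave it.
- marker_1: White felt marker with black cap, a rod 123 mm long, 15 mm across, 26 g, that does not roll. Origin: on the table under the middle of its length; own y along the rod. All three are alike; at the start marker_1 lies nearest the fence, marker_3 farthest in under the roll, skewed up to 1 rad and up to 80 mm beside the fence's middle line.
- marker_2: White felt marker with black cap, a rod 123 mm long, 15 mm across, 26 g, that does not roll. Origin: on the table under the middle of its length; own y along the rod. All three are alike; at the start marker_1 lies nearest the fence, marker_3 farthest in under the roll, skewed up to 1 rad and up to 80 mm beside the fence's middle line.
- marker_3: White felt marker with black cap, a rod 123 mm long, 15 mm across, 26 g, that does not roll. Origin: on the table under the middle of its length; own y along the rod. All three are alike; at the start marker_1 lies nearest the fence, marker_3 farthest in under the roll, skewed up to 1 rad and up to 80 mm beside the fence's middle line.

How it is judged:
On the way, in this order (a step that is already met when the one before it is completed fails the run):
1. the rake is taken off its hook (distance between rake and rake_hook above 0.06 m), for 0.2 s.
2. all three markers lie flat in the fence, parallel to the front batten and close together against it (x of marker_1 in the frame of fence between 0.003 and 0.05 m and y of marker_1 in the frame of fence between -0.016 and 0.016 m and angle between the y axis of each of marker_1, marker_2, marker_3 and the y axis of fence, either way round below 0.12 rad and height (world z) of marker_1 between -0.005 and 0.006 m and x of marker_2 in the frame of fence between 0.003 and 0.05 m and y of marker_2 in the frame of fence between -0.016 and 0.016 m and height (world z) of marker_2 between -0.005 and 0.006 m and x of marker_3 in the frame of fence between 0.003 and 0.05 m and y of marker_3 in the frame of fence between -0.016 and 0.016 m and height (world z) of marker_3 between -0.005 and 0.006 m), for 0.2 s.
At the end, for the whole second after the job is handed in: Each marker lies flat in the fence (origin under 6 mm high), parallel to the front batten within 0.12 rad, its middle within 16 mm of the fence's middle line and 3 to 50 mm from the batten; the rake hangs on its hook, upright within 0.12 rad, origins within 12 mm; all at rest (all of step 2 and linear speed of each of marker_1, marker_2, marker_3 below 0.02 m/s and distance between rake and rake_hook below 0.012 m and angle between rake's own z axis and vertical below 0.12 rad and linear speed of rake below 0.03 m/s); the robot touches nothing.
It fails at once if a marker is handled with the gripper's fingers (contact force between the fingers and marker_1 above 1 N or contact force between the fingers and marker_2 above 1 N or contact force between the fingers and marker_3 above 1 N).
It fails at once if the roll stand is knocked (contact force between any of the arm, the fingers, rake and roll_stand above 10 N).
It fails at once if a bystander is shifted by more than 25 mm (distance of any of tape_measure, glue_tube, drink_can from where it was at the start of the episode above 0.025 m).
It also fails if it takes over 67 s, if anything falls off the work surface, if the arm or the gripper's body presses on something with over 40 N, if the wrist force passes 120 N, or if a joint passes its speed limit or range.

## Working session

There is one attempt and no reset: what is moved stays moved. The work goes in short steps, Python scripts to look and compute and a shell command to move; the robot and the scene stay as the last step left them, time stands still between calls to the robot, and variables do not carry over. Pictures are saved under pics/ and viewed, about 8 in all and at most 12, crops included, and the job is handed in when it is done.

```bash
mkdir -p pics
cat > h.py <<'E'
import numpy as np, cv2
from workcell import ctrl, eyes
from scipy.spatial.transform import Rotation as R
def snap(n):
    s=ctrl.state(); p,d=eyes.snapshot(n); c=eyes.camera_params(n)
    if n=='wrist':
        T=np.eye(4); T[:3,:3]=R.from_quat(s['ee_rot']).as_matrix(); T[:3,3]=s['ee_pos']; T=T@np.array(c['mount'])
    else: T=np.array(c['cam_to_world'])
    return p,d,np.array(c['mtx']),c['k1'],T
def cloud(d,K,k1,T):
    h,w=d.shape; u,v=np.meshgrid(np.arange(w),np.arange(h))
    x=(u-K[0,2])/K[0,0]; y=(v-K[1,2])/K[1,1]; a,b=x.copy(),y.copy()
    for _ in range(8):
        f=1+k1*(a*a+b*b); a,b=x/f,y/f
    P=np.stack([a*d,-b*d,-d,np.ones_like(d)],-1)@T.T
    P=P[...,:3]; P[d==0]=np.nan; return P
def proj(p,K,k1,T):
    q=np.linalg.inv(T)@np.append(p,1); x,y=q[0]/-q[2],-q[1]/-q[2]; f=1+k1*(x*x+y*y)
    return K[0,0]*x*f+K[0,2],K[1,1]*y*f+K[1,2]
def save(n,name):
    r=snap(n); cv2.imwrite('pics/'+name+'.png',cv2.cvtColor(r[0],cv2.COLOR_RGB2BGR)); P=cloud(*r[1:]); np.save('pics/'+name+'.npy',P); return r,P
E
python3 - <<'E'
from h import *
for n in('top','side'):
    r,P=save(n,n+'0'); print(n,r[2].round(1).tolist(),r[3],r[4].round(3).tolist())
a=cv2.imread('pics/top0.png');b=cv2.imread('pics/side0.png')
cv2.imwrite('pics/both.png',np.hstack([a,b])[:,:])
print(ctrl.state())
E
```

```text
top [[371.6, 0.0, 254.7], [0.0, 371.6, 189.8], [0.0, 0.0, 1.0]] -0.06519737863991963 [[0.001, 0.992, -0.125, 0.482], [-1.0, -0.001, -0.02, -0.009], [-0.02, 0.125, 0.992, 1.349], [0.0, 0.0, 0.0, 1.0]]
side [[400.3, 0.0, 248.6], [0.0, 400.3, 188.7], [0.0, 0.0, 1.0]] -0.09956754334253201 [[0.51, 0.432, -0.744, -0.166], [-0.86, 0.266, -0.436, -0.464], [0.01, 0.862, 0.507, 0.65], [0.0, 0.0, 0.0, 1.0]]
{'time_s': 0.1, 'q': array([ 1.02673413e+00,  1.81473663e-01,  1.60790975e+00,  2.76875304e-05,
        1.35383714e+00, -2.06289396e-01]), 'joint_vel': array([-0.00183679, -0.0016564 , -0.00102496,  0.00101403, -0.0004429 ,
       -0.00050162]), 'tau': array([ 1.48064846e-03, -4.45880198e+01, -3.52237844e+01, -3.10562227e-04,
        4.18884694e-03, -5.93820502e-06]), 'ee_pos': array([0.1902483 , 0.54207676, 0.23046953]), 'ee_rot': array([ 0.69757789, -0.11907567,  0.11863608, -0.69651386]), 'ft_force': array([0.46392907, 0.70774286, 0.13892613]), 'torque': array([0.01013013, 0.01951783, 0.01351174]), 'width': 0.08539344240586548}
```

View pics/top0.png

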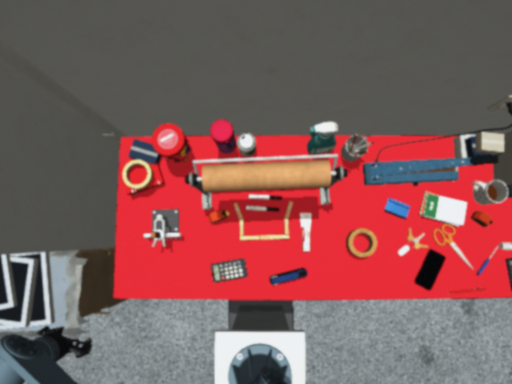

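View pics/side0.png

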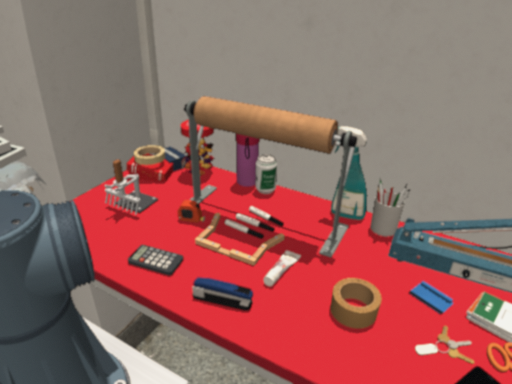

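Run:
```python
from h import *
a=cv2.imread('pics/top0.png')[190:250,135:325];b=cv2.imread('pics/side0.png')[148:278,95:310]
a=cv2.resize(a,None,fx=4,fy=4,interpolation=2);b=cv2.resize(b,None,fx=2.7,fy=2.7,interpolation=2)
c=np.zeros((a.shape[0]+b.shape[0],760,3),np.uint8);c[:a.shape[0],:a.shape[1]]=a;c[a.shape[0]:,:b.shape[1]]=b
cv2.imwrite('pics/crop.png',c)
P=np.load('pics/top0.npy');Q=np.load('pics/side0.npy')
# high points near rake from both clouds
for n,X in(('t',P),('s',Q)):
    X=X.reshape(-1,3);m=(X[:,1]>.2)&(X[:,1]<.5)&(X[:,0]<.6)&(X[:,0]>.25)&(X[:,2]>.02)
    Y=X[m];
    for lo,hi in((.03,.07),(.07,.09),(.09,.11),(.11,.14),(.14,.2)):
        k=Y[(Y[:,2]>lo)&(Y[:,2]<hi)]
        if len(k): print(n,lo,len(k),k.min(0).round(3),k.max(0).round(3),np.median(k,0).round(3))
```

```text
t 0.03 107 [0.476 0.279 0.032] [0.554 0.404 0.067] [0.487 0.321 0.057]
t 0.07 59 [0.463 0.324 0.08 ] [0.558 0.36  0.09 ] [0.534 0.344 0.088]
t 0.09 136 [0.449 0.317 0.09 ] [0.558 0.362 0.109] [0.49  0.333 0.095]
t 0.11 14 [0.48  0.332 0.116] [0.499 0.338 0.138] [0.489 0.333 0.13 ]
t 0.14 44 [0.48  0.332 0.14 ] [0.499 0.347 0.169] [0.489 0.337 0.161]
s 0.03 348 [0.473 0.275 0.03 ] [0.555 0.404 0.07 ] [0.484 0.337 0.053]
s 0.07 88 [0.462 0.322 0.07 ] [0.557 0.363 0.09 ] [0.526 0.337 0.087]
s 0.09 164 [0.447 0.313 0.09 ] [0.549 0.359 0.11 ] [0.483 0.335 0.096]
s 0.11 75 [0.477 0.332 0.11 ] [0.5   0.347 0.14 ] [0.482 0.337 0.125]
s 0.14 74 [0.477 0.33  0.14 ] [0.498 0.349 0.166] [0.482 0.335 0.155]
```

View pics/crop.png

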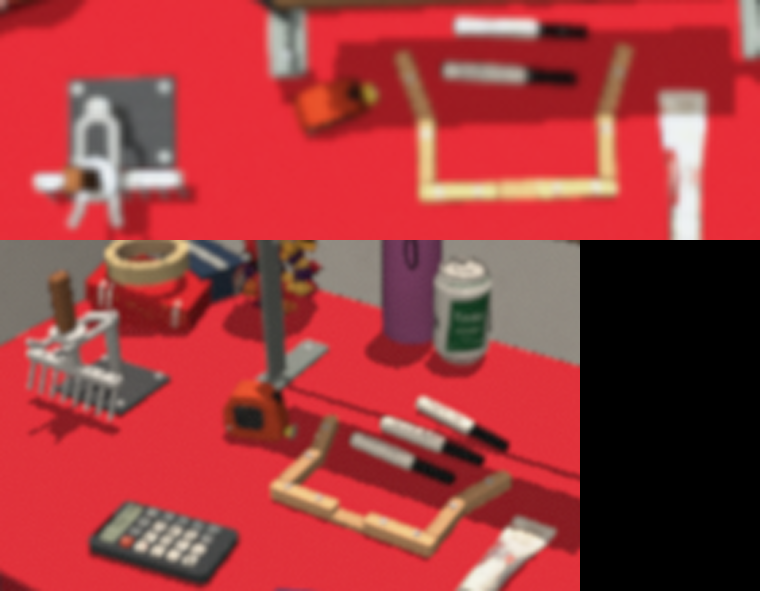

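```bash
cat >> h.py <<'E'
def pt(uv,z,K,k1,T):
    a=cv2.undistortPoints(np.array([[uv]],float),K,np.array([k1,0,0,0.]))[0,0]
    d=T[:3,:3]@np.array([a[0],-a[1],-1]); return T[:3,3]+d*(z-T[2,3])/d[2]
def cam(n):
    c=eyes.camera_params(n); return np.array(c['mtx']),c['k1'],np.array(c['cam_to_world'])
E
python3 - <<'E'
from h import *
t=cam('top');s=cam('side')
f=lambda u,v,z:print('top',(u,v),pt((135+u/4,190+v/4),z,*t).round(3))
g=lambda u,v,z:print('side',(u,v),pt((95+u/2.7,148+(v-240)/2.7),z,*s).round(3))
print('fence');f(433,183,.016);f(605,179,.016);f(436,122,.016);f(599,118,.016);f(410,53,.016);f(620,47,.016)
g(300,484,.016);g(425,536,.016)
print('mk');f(443,73,.008);f(577,78,.008);f(455,25,.008);f(588,32,.008)
for p in((352,440),(455,478),(382,423),(484,460),(418,402),(508,445)):g(*p,.008)
X=np.load('pics/top0.npy').reshape(-1,3);Y=np.load('pics/side0.npy').reshape(-1,3);X=np.vstack([X,Y])
def bx(lo,hi):return X[np.all((X>lo)&(X<hi),1)]
b=bx([.46,.26,.04],[.53,.42,.066]);print('bar',b.min(0),b.max(0),np.polyfit(b[:,1],b[:,0],1))
b=bx([.46,.31,.115],[.52,.36,.2]);print('grip',b.min(0),b.max(0),b.mean(0))
b=bx([.535,.31,.07],[.6,.38,.12]);print('post',b.min(0),b.max(0),b.mean(0))
b=bx([.3,-.3,.2],[.9,.3,.36]);print('roll',b.min(0),b.max(0),b[b[:,2]>.325].mean(0))
b=b[b[:,2]>.325];print(np.polyfit(b[:,1],b[:,0],1))
E
```

```text
fence
top (433, 183) [0.485 0.058 0.016]
top (605, 179) [ 0.489 -0.095  0.016]
top (436, 122) [0.539 0.055 0.016]
top (599, 118) [ 0.543 -0.09   0.016]
top (410, 53) [0.601 0.079 0.016]
top (620, 47) [ 0.607 -0.11   0.016]
side (300, 484) [0.488 0.045 0.016]
side (425, 536) [ 0.485 -0.095  0.016]
mk
top (443, 73) [0.584 0.05  0.008]
top (577, 78) [ 0.579 -0.071  0.008]
top (455, 25) [0.628 0.039 0.008]
top (588, 32) [ 0.621 -0.082  0.008]
side (352, 440) [0.585 0.049 0.008]
side (455, 478) [ 0.583 -0.072  0.008]
side (382, 423) [0.627 0.039 0.008]
side (484, 460) [ 0.625 -0.082  0.008]
side (418, 402) [0.681 0.028 0.008]
side (508, 445) [ 0.66  -0.092  0.008]
bar [0.47745391 0.27509938 0.04013153] [0.49819846 0.40371325 0.06578682] [-0.0437669   0.50022481]
grip [0.47681736 0.32998944 0.11522781] [0.5003431  0.34918799 0.16853456] [0.48578777 0.33677694 0.14435437]
post [0.53521631 0.32488598 0.07012532] [0.55788925 0.36259003 0.09253338] [0.54527386 0.34125515 0.08623158]
roll [ 0.60718457 -0.29997681  0.20004503] [0.88701148 0.29981379 0.3599875 ] [ 0.78717191 -0.02447057  0.33670283]
[0.00182022 0.78721645]
```

Run:
```python
from h import *
t=cam('top')
for p,z in(((206.7,208.7),.006),((325,204),.006),((265,192.5),.29),((265,161),.29)):print(p,pt(p,z,*t).round(3))
X=np.load('pics/top0.npy');
for v in range(156,200,3):print(v,X[v,265].round(3))
s=ctrl.state();print(R.from_quat(s['ee_rot']).as_matrix().round(3))
```

```text
(206.7, 208.7) [0.582 0.192 0.006]
(325, 204) [ 0.599 -0.237  0.006]
(265, 192.5) [ 0.608 -0.018  0.29 ]
(265, 161) [ 0.7   -0.018  0.29 ]
156 [ 0.778 -0.02  -0.   ]
159 [ 0.714 -0.018  0.251]
162 [ 0.693 -0.018  0.306]
165 [ 0.682 -0.018  0.319]
168 [ 0.673 -0.018  0.324]
171 [ 0.664 -0.018  0.326]
174 [ 0.655 -0.017  0.331]
177 [ 0.647 -0.017  0.326]
180 [ 0.639 -0.017  0.323]
183 [ 0.631 -0.018  0.319]
186 [ 0.624 -0.018  0.312]
189 [ 0.617 -0.018  0.293]
192 [ 0.644 -0.02  -0.004]
195 [ 0.632 -0.02   0.013]
198 [ 0.621 -0.02   0.012]
[[ 0.943 -0.001  0.331]
 [-0.331 -0.001  0.943]
 [-0.    -1.    -0.002]]
```

```bash
cat >> h.py <<'E'
def tool(pitch,yaw): # fingers dir pitched below horizontal
    p=np.radians(pitch); y=np.array([np.cos(p),0,-np.sin(p)]); z=np.array([0,1.,0]); return R.from_euler('z',yaw)*R.from_matrix(np.stack([np.cross(y,z),y,z],1))
def go(pos,Rt):
    s=ctrl.state(); print('shift mm',((np.array(pos)-s['ee_pos'])*1000).round(1),'turn',(Rt*R.from_quat(s['ee_rot']).inv()).as_rotvec().round(3))
def st():
    s=ctrl.state();Rm=R.from_quat(s['ee_rot']).as_matrix();y=Rm[:,1];print(s['time_s'],'pos',s['ee_pos'].round(4),'pitch',np.degrees(np.arcsin(-y[2])).round(1),'jaw',Rm[:,2].round(3),'F',s['ft_force'].round(1),'w',round(s['width'],4),'q',np.round(s['q'],2))
E
python3 -c "
from h import *
go([.462,.338,.193],tool(65,.04));st()"
```

```text
shift mm [ 271.8 -204.1  -37.5] turn [-0.064 -0.435  0.372]
0.1 pos [0.1902 0.5421 0.2305] pitch 89.9 jaw [ 0.331  0.943 -0.002] F [0.5 0.7 0.1] w 0.0854 q [ 1.03  0.18  1.61  0.    1.35 -0.21]
```

```bash
python3 -m creep '[[[272,-204,-20],[-0.064,-0.435,0.372],85],[[272,-204,-20],[-0.064,-0.435,0.372],85],[[272,-204,-20],[-0.064,-0.435,0.372],85],[[272,-204,-20],[-0.064,-0.435,0.372],85],[[272,-204,-20],[-0.064,-0.435,0.372],85],[[272,-204,-20],[-0.064,-0.435,0.372],85],[[272,-204,-20],[-0.064,-0.435,0.372],85],[[272,-204,-20],[-0.064,-0.435,0.372],85],[[272,-204,-37],[-0.064,-0.435,0.372],85],[[272,-204,-37],[-0.064,-0.435,0.372],85]]'
python3 - <<'E'
from h import *
st(); r,P=save('wrist','w1'); st()
for p in ([.488,.339,.135],[.488,.339,.1685]):print(proj(p,*r[2:]))
X=P.reshape(-1,3);b=X[np.all((X>[.45,.3,.12])&(X<[.53,.38,.2]),1)]
print(len(b),b.min(0),b.max(0),b[b[:,2]>.16].mean(0))
go([.496,.340,.121],tool(65,.04))
E
```

```text
time_s: 0.93
ee_pos: [0.4632, 0.3351, 0.1912]
ee_rot: [-0.688, -0.164, -0.14, 0.693]
ft_force: [-0.0, -0.9, -1.5]
width: 0.0849
0.9333 pos [0.4632 0.3351 0.1912] pitch 65.2 jaw [-0.035  0.999 -0.001] F [-0.  -0.9 -1.5] w 0.0849 q [ 0.53  0.01  1.94 -0.28  0.82 -0.92]
0.9833 pos [0.4622 0.3364 0.1921] pitch 65.2 jaw [-0.037  0.999 -0.001] F [-1.5  0.5 -0.3] w 0.0851 q [ 0.54  0.01  1.94 -0.28  0.83 -0.92]
(np.float64(259.42565614873917), np.float64(199.2209523048179))
(np.float64(259.836403962071), np.float64(231.096419804724))
1169 [0.47605236 0.33369232 0.12006964] [0.49839105 0.35011455 0.16657885] [0.48511883 0.34160157 0.16405459]
shift mm [ 33.8   3.6 -71.1] turn [ 0.001 -0.003  0.003]
```

View pics/w1.png

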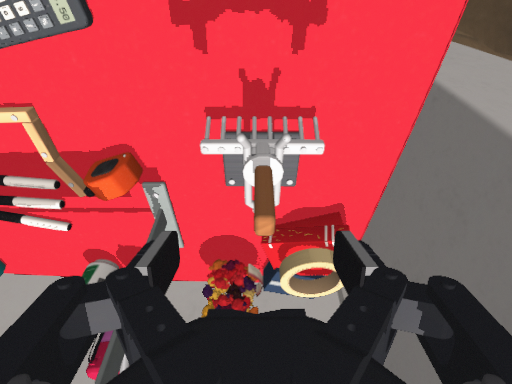

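```bash
python3 -m creep '[[[16,4,-35],[0,0,0],85],[[33,4,-71],[0,0,0],85],[[33,4,-71],[0,0,0],85],[[33,4,-71],[0,0,0],0],[[33,4,-71],[0,0,0],0],[[33,4,-71],[0,0,0],0],[[33,4,-71],[0,0,0],0],[[33,4,-71],[0,0,0],0],[[33,4,-71],[0,0,0],0],[[33,4,-71],[0,0,0],0]]'; python3 -c "
from h import *
st()"
```

```text
time_s: 1.82
ee_pos: [0.4962, 0.3433, 0.1254]
ee_rot: [-0.686, -0.168, -0.14, 0.694]
ft_force: [-5.6, -0.7, 8.5]
width: 0.0155
1.8167 pos [0.4962 0.3433 0.1254] pitch 64.8 jaw [-0.041  0.999  0.003] F [-5.6 -0.7  8.5] w 0.0155 q [ 0.51  0.17  1.92 -0.31  0.67 -0.89]
```

```bash
python3 -m creep '[[[0,0,10],[0,0,0],0],[[0,0,20],[0,0,0],0],[[0,0,20],[0,0,0],0],[[-20,-1,20],[0,0,0],0],[[-45,-2,20],[0,0,0],0],[[-80,-3,20],[0,0,0],0],[[-100,-4,30],[0,0,0],0],[[-100,-4,30],[0,0,0],0]]'
python3 - <<'E'
from h import *
st(); r,P=save('wrist','w2')
s=ctrl.state();Rm=R.from_quat(s['ee_rot']).as_matrix();g=s['ee_pos']-.019*Rm[:,1]
print('grasp pt',g.round(4))
# rake in tool frame guess: world-upright
for q in([0,0,39],[-15,0,-75],[-15,59.5,-75],[-15,-59.5,-75],[0,0,72]):
    w=g+np.array(q)/1e3-[0,0,.039]; print(q,np.round(proj(w,*r[2:]),1))
E
```

```text
time_s: 2.48
ee_pos: [0.3922, 0.3383, 0.1535]
ee_rot: [-0.687, -0.167, -0.138, 0.694]
ft_force: [0.4, 0.8, -0.8]
width: 0.0155
2.4833 pos [0.3922 0.3383 0.1535] pitch 65.0 jaw [-0.042  0.999  0.001] F [ 0.4  0.8 -0.8] w 0.0155 q [ 0.63 -0.04  2.08 -0.34  0.76 -0.78]
grasp pt [0.3862 0.3385 0.1713]
[0, 0, 39] [256.5 252.8]
[-15, 0, -75] [256.9 124.7]
[-15, 59.5, -75] [328.6 127.7]
[-15, -59.5, -75] [184.1 122.1]
[0, 0, 72] [256.6 315.3]
```

View pics/w2.png

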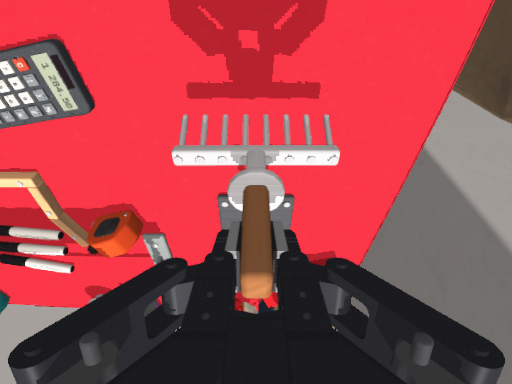

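Run:
```python
from h import *
print(np.round(eyes.camera_params('wrist')['mount'],3)[:3,3])
go([.477,-.018,.20],tool(40,.026))
```

```text
[-0.07  -0.144  0.   ]
shift mm [  82.7 -356.9   45.9] turn [ 0.013 -0.434 -0.017]
```

Camera is on the lower side of the gripper; clear of the roll.

```bash
python3 -m creep '[[[0,-10,40],[0,0,0],0],[[20,-50,46],[0.003,-0.108,-0.004],0],[[40,-90,46],[0.006,-0.217,-0.008],0],[[60,-130,46],[0.009,-0.325,-0.012],0],[[83,-170,46],[0.013,-0.434,-0.017],0],[[83,-210,46],[0.013,-0.434,-0.017],0],[[83,-250,46],[0.013,-0.434,-0.017],0],[[83,-290,46],[0.013,-0.434,-0.017],0],[[83,-330,46],[0.013,-0.434,-0.017],0],[[83,-357,46],[0.013,-0.434,-0.017],0]]'
python3 - <<'E'
from h import *
st()
a=save('wrist','w3');b=save('side','s3')
st()
E
python3 - <<'E'
import cv2,numpy as np
a=cv2.imread('pics/w3.png');b=cv2.imread('pics/s3.png')
b=cv2.resize(b[120:300,120:350],None,fx=1.8,fy=1.8,interpolation=2)
a=cv2.resize(a,None,fx=.75,fy=.75,interpolation=3)
c=np.zeros((max(a.shape[0],b.shape[0]),a.shape[1]+b.shape[1],3),np.uint8);c[:a.shape[0],:a.shape[1]]=a;c[:b.shape[0],a.shape[1]:]=b
print(c.shape);cv2.imwrite('pics/c3.png',c)
E
```

```text
time_s: 3.37
ee_pos: [0.4712, 0.1145, 0.1917]
ee_rot: [-0.643, -0.296, -0.284, 0.647]
ft_force: [-0.3, 0.1, -1.6]
width: 0.0154
3.3667 pos [0.4712 0.1145 0.1917] pitch 41.5 jaw [-0.017  1.    -0.002] F [-0.3  0.1 -1.6] w 0.0154 q [-0.03 -0.46  2.49  0.13  0.27 -1.73]
3.4667 pos [0.4711 0.1136 0.1915] pitch 41.6 jaw [-0.014  1.    -0.001] F [-0.4 -0.4 -1. ] w 0.0155 q [-0.03 -0.46  2.49  0.12  0.27 -1.72]
(324, 798, 3)
```

View pics/c3.png

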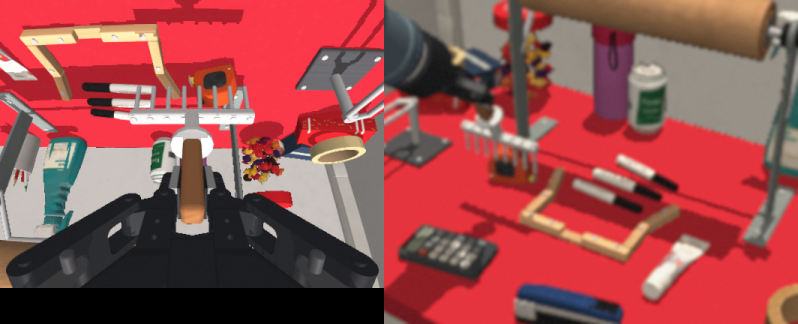

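```bash
python3 -m creep '[[[10,-30,0],[0,0,0],0],[[20,-65,0],[0,0.02,0.01],0],[[30,-100,0],[0,0.02,0.01],0],[[40,-132,0],[0,0.02,0.01],0],[[40,-132,0],[0,0.02,0.01],0],[[40,-132,0],[0,0.02,0.01],0]]'
python3 - <<'E'
from h import *
st()
go([.685,-.020,.134],tool(40,.026))
E
```

```text
time_s: 3.97
ee_pos: [0.5108, -0.0177, 0.1913]
ee_rot: [-0.644, -0.292, -0.274, 0.651]
ft_force: [0.6, 0.5, -0.9]
width: 0.0151
3.9667 pos [ 0.5108 -0.0177  0.1913] pitch 42.8 jaw [-0.028  1.    -0.001] F [ 0.6  0.5 -0.9] w 0.0151 q [-0.52 -0.39  2.44  0.88  0.52 -2.77]
shift mm [174.2  -2.3 -57.3] turn [ 0.002 -0.048 -0.002]
```

```bash
python3 -m creep '[[[20,0,-30],[0,-0.02,0],0],[[45,-1,-56],[0,-0.045,0],0],[[75,-1,-57],[0,-0.045,0],0],[[105,-2,-57],[0,-0.045,0],0],[[105,-2,-57],[0,-0.045,0],0]]'
python3 - <<'E'
from h import *
st()
go([.685,-.020,.134],tool(40,.026))
E
```

```text
time_s: 4.38
ee_pos: [0.6212, -0.0164, 0.1483]
ee_rot: [-0.642, -0.296, -0.282, 0.648]
ft_force: [0.8, 0.4, -0.6]
width: 0.0152
4.3833 pos [ 0.6212 -0.0164  0.1483] pitch 41.8 jaw [-0.021  1.     0.   ] F [ 0.8  0.4 -0.6] w 0.0152 q [-0.37  0.04  2.21  1.29  0.3  -3.11]
shift mm [ 63.8  -3.6 -14.3] turn [ 0.001 -0.031  0.005]
```

```bash
python3 -m creep '[[[-30,0,10],[0,0,0],0],[[-65,0,35],[0,0.02,0],0],[[-100,-1,45],[0,0.02,0],0],[[-105,20,45],[0,0.02,0],0],[[-110,50,45],[0,0.05,0],0],[[-120,90,45],[0,0.12,0],0],[[-140,130,45],[0,0.2,0],0],[[-150,170,45],[0,0.28,0],0],[[-170,210,45],[0,0.4,0],0],[[-190,240,45],[0,0.4,0],0]]'
python3 - <<'E'
from h import *
st()
go([.392,.338,.1535],tool(65,.042))
E
```

```text
time_s: 5.22
ee_pos: [0.4672, 0.143, 0.192]
ee_rot: [-0.682, -0.17, -0.157, 0.694]
ft_force: [1.0, 0.3, -1.6]
width: 0.0153
5.2167 pos [0.4672 0.143  0.192 ] pitch 63.2 jaw [-0.022  1.     0.012] F [ 1.   0.3 -1.6] w 0.0153 q [ 0.06 -0.28  2.21 -0.01  0.75 -1.53]
shift mm [-75.2 195.  -38.5] turn [-0.013  0.031  0.02 ]
```

```bash
python3 -m creep '[[[-38,40,0],[-0.013,0.031,0.02],0],[[-75,80,0],[-0.013,0.031,0.02],0],[[-75,120,0],[-0.013,0.031,0.02],0],[[-75,160,-10],[-0.013,0.031,0.02],0],[[-75,195,-20],[-0.013,0.031,0.02],0],[[-75,195,-38],[-0.013,0.031,0.02],0],[[-75,195,-38],[-0.013,0.031,0.02],0]]'
python3 - <<'E'
from h import *
st()
print(tool(65,.042).as_quat().round(3))
go([.392,.339,.146],tool(65,.042))
go([.4962,.3433,.146],tool(65,.042))
E
```

```text
time_s: 5.8
ee_pos: [0.3905, 0.341, 0.15]
ee_rot: [-0.686, -0.17, -0.136, 0.695]
ft_force: [-0.7, -0.8, -2.2]
width: 0.0153
5.8 pos [0.3905 0.341  0.15  ] pitch 65.0 jaw [-0.05   0.999  0.002] F [-0.7 -0.8 -2.2] w 0.0153 q [ 0.63 -0.03  2.08 -0.34  0.75 -0.78]
[ 0.687  0.168  0.139 -0.693]
shift mm [ 1.5 -2.  -4. ] turn [-0.002 -0.    -0.008]
shift mm [105.7   2.3  -4. ] turn [-0.002 -0.    -0.008]
```

```bash
python3 -m creep '[[[30,-1,-4],[0,0,-0.008],0],[[60,0,-4],[0,0,-0.008],0],[[90,2,-4],[0,0,-0.008],0],[[106,2,-4],[0,0,-0.008],0],[[106,2,-4],[0,0,-0.008],0],[[106,2,-14],[0,0,-0.008],0],[[106,2,-25],[0,0,-0.008],0],[[106,2,-25],[0,0,-0.008],0]]'; python3 -c "
from h import *
st()"
```

```text
time_s: 6.47
ee_pos: [0.4965, 0.3399, 0.1258]
ee_rot: [-0.686, -0.166, -0.139, 0.694]
ft_force: [0.3, 0.3, -1.3]
width: 0.0156
6.4667 pos [0.4965 0.3399 0.1258] pitch 65.0 jaw [-0.039  0.999  0.003] F [ 0.3  0.3 -1.3] w 0.0156 q [ 0.5   0.17  1.92 -0.3   0.68 -0.91]
```

```bash
python3 -m creep '[[[0,0,0],[0,0,0],60],[[0,0,0],[0,0,0],85],[[0,0,0],[0,0,0],85],[[0,0,0],[0,0,0],85],[[-17,0,36],[0,0,0],85],[[-34,0,72],[0,0,0],85],[[-40,0,95],[0,0,0],85],[[-40,0,95],[0.05,0.002,-0.11],85],[[-40,0,95],[0.1,0.004,-0.22],85],[[-40,0,95],[0.15,0.006,-0.33],85]]'; python3 -c "
from h import *
st()"
```

```text
time_s: 7.3
ee_pos: [0.4583, 0.3412, 0.2248]
ee_rot: [-0.649, -0.038, -0.265, 0.712]
ft_force: [0.3, 0.2, -0.7]
width: 0.0847
7.3 pos [0.4583 0.3412 0.2248] pitch 64.7 jaw [0.29  0.944 0.156] F [ 0.3  0.2 -0.7] w 0.0847 q [ 0.55 -0.03  1.91 -0.27  0.89 -0.56]
```

```bash
python3 -m creep '[[[0,0,0],[0.508,0.02,-1.087],85],[[0,0,0],[0.508,0.02,-1.087],85],[[0,0,0],[0.508,0.02,-1.087],85],[[0,0,0],[0.508,0.02,-1.087],85],[[0,0,0],[0.508,0.02,-1.087],85],[[0,0,0],[0.508,0.02,-1.087],85],[[0,0,0],[0.508,0.02,-1.087],85],[[0,0,0],[0.508,0.02,-1.087],85],[[0,0,0],[0.508,0.02,-1.087],85],[[0,0,0],[0.508,0.02,-1.087],85]]' >/dev/null;  python3 -m creep '[[[0,0,0],[0.508,0.02,-1.087],85],[[0,0,0],[0.508,0.02,-1.087],85],[[0,0,0],[0.508,0.02,-1.087],85],[[0,0,0],[0.508,0.02,-1.087],85],[[0,0,0],[0.508,0.02,-1.087],85],[[0,0,0],[0.508,0.02,-1.087],85],[[0,0,0],[0.508,0.02,-1.087],85],[[0,0,0],[0.508,0.02,-1.087],85],[[0,0,0],[0.508,0.02,-1.087],85],[[0,0,0],[0.508,0.02,-1.087],85]]' >/dev/null
python3 - <<'E'
from h import *
st()
r,P=save('wrist','w4')
F=tool(65,.041)*R.from_euler('y',np.pi)
go([.462,.341,.197],F)
X=P.reshape(-1,3);b=X[np.all((X>[.44,.3,.12])&(X<[.53,.38,.2]),1)]
print(len(b));
if len(b):print(b.min(0),b.max(0))
E
```

```text
8.9667 pos [0.4581 0.3409 0.2237] pitch 65.0 jaw [ 0.364 -0.918  0.154] F [0.5 0.5 0.1] w 0.0851 q [ 0.55 -0.03  1.91 -0.27  0.89  1.84]
shift mm [  3.9   0.1 -26.6] turn [ 0.156  0.007 -0.332]
584
[0.47748917 0.33225676 0.1200243 ] [0.4995053  0.34865222 0.16695243]
```

```bash
python3 -m creep '[[[2,0,-13],[0.05,0.002,-0.11],85],[[4,0,-26],[0.1,0.005,-0.22],85],[[4,0,-26],[0.156,0.007,-0.332],85],[[4,0,-26],[0.156,0.007,-0.332],85],[[20,0,-62],[0.156,0.007,-0.332],85],[[38,0,-101],[0.156,0.007,-0.332],85],[[38,0,-101],[0.156,0.007,-0.332],85],[[38,0,-101],[0.156,0.007,-0.332],40],[[38,0,-101],[0.156,0.007,-0.332],0],[[38,0,-101],[0.156,0.007,-0.332],0]]' >/dev/null; python3 -m creep '[[[0,0,0],[0,0,0],0],[[0,0,0],[0,0,0],0],[[0,0,0],[0,0,0],0],[[0,0,0],[0,0,0],0],[[0,0,0],[0,0,0],0]]'; python3 -c "
from h import *
st()"
```

```text
time_s: 10.27
ee_pos: [0.497, 0.3415, 0.1245]
ee_rot: [0.137, 0.693, -0.687, 0.171]
ft_force: [-4.5, -0.3, 8.0]
width: 0.0151
10.2667 pos [0.497  0.3415 0.1245] pitch 64.9 jaw [ 0.049 -0.999  0.003] F [-4.5 -0.3  8. ] w 0.0151 q [ 0.51  0.18  1.92 -0.31  0.67  2.23]
```

```bash
python3 -m creep '[[[0,0,10],[0,0,0],0],[[0,0,22],[0,0,0],0],[[0,0,22],[0,0,0],0],[[-25,-1,22],[0,0,0],0],[[-60,-2,22],[0,0,0],0],[[-95,-4,25],[0,0,0],0],[[-95,-20,50],[0,0,0],0],[[-80,-60,66],[0,0,0],0],[[-65,-100,66],[0,0,0],0],[[-50,-140,66],[0,0,0],0]]' >/dev/null; python3 -c "
from h import *
st()
go([.53,-.018,.19],tool(41,.026)*R.from_euler('y',np.pi))"
```

```text
11.1 pos [0.4449 0.2062 0.1907] pitch 64.8 jaw [ 0.052 -0.999  0.003] F [ 1.2 -0.3 -1.2] w 0.0153 q [ 0.25 -0.24  2.17 -0.12  0.78  1.83]
shift mm [  85.1 -224.2   -0.7] turn [ 0.019 -0.414 -0.025]
```

```bash
python3 -m creep '[[[15,-35,0],[0,0,0],0],[[30,-70,0],[0,-0.1,0],0],[[45,-105,0],[0,-0.2,-0.01],0],[[60,-140,0],[0.01,-0.3,-0.02],0],[[85,-180,0],[0.019,-0.35,-0.025],0],[[85,-224,0],[0.019,-0.4,-0.025],0],[[85,-224,0],[0.019,-0.414,-0.025],0],[[85,-224,0],[0.019,-0.414,-0.025],0],[[85,-224,0],[0.019,-0.414,-0.025],0],[[85,-224,0],[0.019,-0.414,-0.025],0]]' >/dev/null; python3 -c "
from h import *
st()
go([.62,-.018,.135],tool(40,.026)*R.from_euler('y',np.pi))"
```

```text
11.9333 pos [ 0.5303 -0.0233  0.1897] pitch 41.1 jaw [ 0.017 -1.     0.004] F [ 0.2 -0.2 -0.1] w 0.0152 q [-0.51 -0.32  2.41  0.99  0.46  0.26]
shift mm [ 89.7   5.3 -54.7] turn [ 0.004 -0.019  0.009]
```

```bash
python3 -m creep '[[[15,2,-25],[0.004,-0.019,0.009],0],[[35,4,-50],[0.004,-0.019,0.009],0],[[60,5,-54],[0.004,-0.019,0.009],0],[[90,5,-54],[0.004,-0.019,0.009],0],[[90,5,-54],[0.004,-0.019,0.009],0],[[90,5,-54],[0.004,-0.019,0.009],0]]' >/dev/null
python3 - <<'E'
from h import *
st()
go([.686,-.018,.132],tool(40,.026)*R.from_euler('y',np.pi))
r,P=save('wrist','w5')
s=ctrl.state();
for y in(-59.5,0,59.5):print(np.round(proj(s['ee_pos']+[.023,y/1e3,-.103],*r[2:]),1))
b=save('side','s5')[0][0]
a=cv2.imread('pics/w5.png');b=cv2.imread('pics/s5.png')
b=cv2.resize(b[120:300,130:350],None,fx=1.8,fy=1.8,interpolation=2)
a=cv2.resize(a,None,fx=.78,fy=.78,interpolation=3)
c=np.zeros((330,a.shape[1]+b.shape[1],3),np.uint8);c[:a.shape[0],:a.shape[1]]=a;c[:b.shape[0],a.shape[1]:]=b
cv2.imwrite('pics/c5.png',c)
E
```

```text
12.4333 pos [ 0.62   -0.0122  0.1334] pitch 40.3 jaw [ 0.033 -0.999 -0.005] F [-0.9  0.2 -1.3] w 0.0153 q [-0.37  0.08  2.23  1.56  0.31 -0.25]
shift mm [66.  -5.8 -1.4] turn [-0.004 -0.005 -0.007]
[318.8 258.5]
[257.3 256.8]
[196.4 254.7]
```

View pics/c5.png

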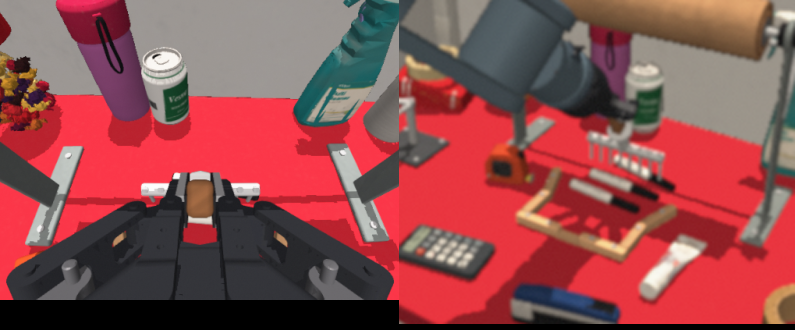

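```bash
python3 -m creep '[[[0,-2,-3],[0,-0.1,0],0],[[0,-4,-7],[0,-0.21,0],0],[[15,-6,-8],[0,-0.21,0],0],[[30,-6,-8],[0,-0.21,0],0],[[30,-6,-8],[0,-0.21,0],0]]'
python3 - <<'E'
from h import *
st()
go([.664,-.018,.126],tool(28,.026)*R.from_euler('y',np.pi))
E
```

```text
time_s: 12.95
ee_pos: [0.6488, -0.0196, 0.1268]
ee_rot: [0.355, 0.61, -0.602, 0.374]
ft_force: [0.3, 0.2, -0.4]
width: 0.0151
12.95 pos [ 0.6488 -0.0196  0.1268] pitch 28.0 jaw [ 0.029 -1.     0.004] F [ 0.3  0.2 -0.4] w 0.0151 q [-0.4   0.25  2.25  2.35  0.54 -1.07]
shift mm [15.2  1.6 -0.8] turn [ 0.004  0.    -0.003]
```

```bash
python3 -m creep '[[[17,2,0],[0,0,0],0],[[17,2,0],[0,0,0],0],[[17,2,-10],[0,0,0],0],[[17,2,-18],[0,0,0],0],[[17,2,-23],[0,0,0],0],[[17,2,-23],[0,0,0],0]]'
python3 - <<'E'
from h import *
st()
b=save('side','s6')
b=cv2.imread('pics/s6.png')
cv2.imwrite('pics/c6.png',cv2.resize(b[150:250,180:330],None,fx=4,fy=4,interpolation=2))
E
```

```text
time_s: 13.45
ee_pos: [0.665, -0.0165, 0.1028]
ee_rot: [0.353, 0.612, -0.602, 0.373]
ft_force: [-0.3, 0.6, -1.2]
width: 0.015
13.45 pos [ 0.665  -0.0165  0.1028] pitch 28.2 jaw [ 0.032 -0.999  0.002] F [-0.3  0.6 -1.2] w 0.015 q [-0.38  0.34  2.2   2.42  0.56 -1.14]
```

View pics/c6.png

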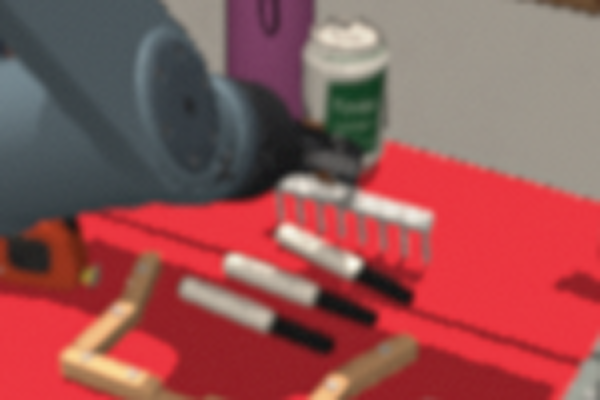

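```bash
python3 -m creep '[[[-12,0,0],[0,0,0],0],[[-24,0,0],[0,0,0],0],[[-36,0,0],[0,0,0],0],[[-48,-1,0],[0,0,0],0],[[-60,-1,0],[0,0,0],0],[[-70,-2,0],[0,0,0],0],[[-80,-2,0],[0,0,0],0],[[-90,-2,0],[0,0,0],0],[[-100,-2,0],[0,0,0],0],[[-100,-2,0],[0,0,0],0]]'
python3 - <<'E'
from h import *
st()
b=save('side','s7')
b=cv2.imread('pics/s7.png')
cv2.imwrite('pics/c7.png',cv2.resize(b[150:270,160:320],None,fx=4,fy=4,interpolation=2))
E
```

```text
time_s: 14.33
ee_pos: [0.5643, -0.0184, 0.1027]
ee_rot: [0.353, 0.612, -0.602, 0.373]
ft_force: [-0.4, -0.5, -1.3]
width: 0.0155
14.3333 pos [ 0.5643 -0.0184  0.1027] pitch 28.3 jaw [ 0.031 -1.     0.002] F [-0.4 -0.5 -1.3] w 0.0155 q [-0.52  0.19  2.44  2.31  0.67 -1.15]
```

View pics/c7.png

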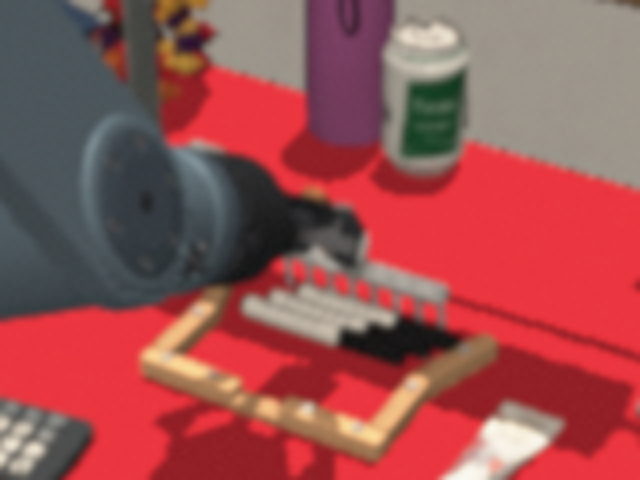

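```bash
python3 -m creep '[[[-2,0,2],[0,0.038,0],0],[[-4,0,3],[0,0.077,0],0],[[-6,0,4.5],[0,0.115,0],0],[[-8,0,5.5],[0,0.154,0],0],[[-10,0,6.5],[0,0.192,0],0],[[-11,0,7.5],[0,0.23,0],0],[[-13,0,8],[0,0.269,0],0],[[-15,0,8.5],[0,0.307,0],0],[[-17,0,9],[0,0.346,0],0],[[-19,0,9],[0,0.384,0],0]]'
python3 - <<'E'
from h import *
st()
E
```

```text
time_s: 15.22
ee_pos: [0.5474, -0.0188, 0.1127]
ee_rot: [0.231, 0.672, -0.658, 0.249]
ft_force: [0.2, 0.1, -1.0]
width: 0.0153
15.2167 pos [ 0.5474 -0.0188  0.1127] pitch 50.2 jaw [ 0.03  -0.999 -0.009] F [ 0.2  0.1 -1. ] w 0.0153 q [-0.43 -0.04  2.3   0.9   0.38  0.35]
```

```bash
python3 -m creep '[[[-5,0,0],[0,0,0],0],[[-9,0,0],[0,0,0],0],[[-12,0,0],[0,0,0],0],[[-12,0,0],[0,0,0],0]]'
python3 - <<'E'
from h import *
st()
b=save('side','s8');a=save('top','t8')
b=cv2.imread('pics/s8.png');a=cv2.imread('pics/t8.png')
b=cv2.resize(b[180:270,170:290],None,fx=5,fy=5,interpolation=2);a=cv2.resize(a[195:245,220:305],None,fx=2,fy=2,interpolation=2)
c=np.zeros((450,790,3),np.uint8);c[:450,:600]=b;c[:a.shape[0],600:600+a.shape[1]]=a
cv2.imwrite('pics/c8.png',c)
E
```

```text
time_s: 15.55
ee_pos: [0.5344, -0.0183, 0.1119]
ee_rot: [0.232, 0.672, -0.658, 0.25]
ft_force: [0.0, 1.8, 2.1]
width: 0.0152
15.55 pos [ 0.5344 -0.0183  0.1119] pitch 50.1 jaw [ 0.03  -0.999 -0.01 ] F [0.  1.8 2.1] w 0.0152 q [-0.45 -0.07  2.34  0.92  0.39  0.32]
```

View pics/c8.png

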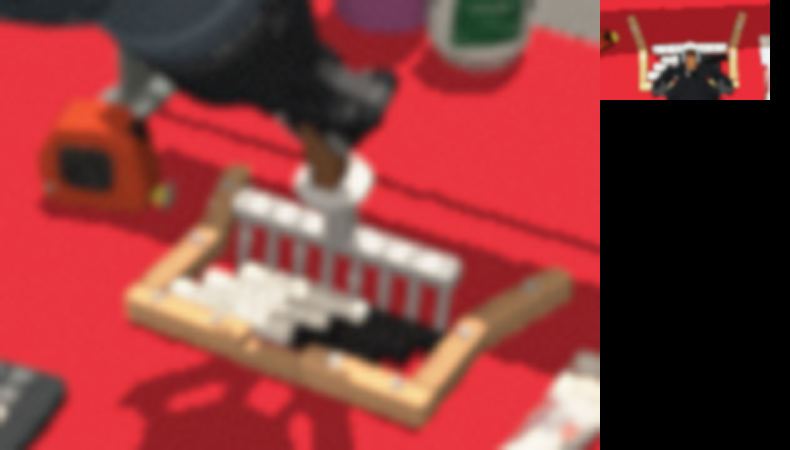

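```bash
python3 -m creep '[[[-3,0,0],[0,0,0],0],[[-6,0,0],[0,0,0],0],[[-7,0,0],[0,0,0],0],[[-7,0,0],[0,0,0],0]]'
python3 - <<'E'
from h import *
st()
E
```

```text
time_s: 15.98
ee_pos: [0.5283, -0.0191, 0.1126]
ee_rot: [0.232, 0.671, -0.658, 0.25]
ft_force: [4.4, -0.0, -2.9]
width: 0.0155
15.9833 pos [ 0.5283 -0.0191  0.1126] pitch 50.1 jaw [ 0.03  -1.    -0.009] F [ 4.4 -0.  -2.9] w 0.0155 q [-0.46 -0.09  2.35  0.91  0.4   0.32]
```

```bash
python3 -m creep '[[[-3,0,0],[0,0,0],0],[[-3,0,0],[0,0,0],0],[[5,0,0],[0,0,0],0],[[12,0,0],[0,0,0],0],[[12,0,15],[0,0,0],0],[[8,0,45],[0,0,0],0],[[-5,0,80],[0,0,0],0],[[-20,30,85],[0,0.05,0],0],[[-40,65,85],[0,0.15,0],0],[[-60,100,85],[0,0.25,0],0]]'
python3 - <<'E'
from h import *
st()
b=save('side','s9');a=save('top','t9')
b=cv2.imread('pics/s9.png');a=cv2.imread('pics/t9.png')
b=cv2.resize(b[190:270,170:290],None,fx=4,fy=4,interpolation=2);a=cv2.resize(a[197:247,225:305],None,fx=5,fy=5,interpolation=2)
c=np.zeros((570,480,3),np.uint8);c[:320,:480]=b;c[320:570,:400]=a
cv2.imwrite('pics/c9.png',c)
E
```

```text
time_s: 16.82
ee_pos: [0.4813, 0.06, 0.197]
ee_rot: [0.162, 0.696, -0.677, 0.179]
ft_force: [1.2, 1.6, -3.2]
width: 0.0154
16.8167 pos [0.4813 0.06   0.197 ] pitch 62.1 jaw [ 0.03  -0.999 -0.021] F [ 1.2  1.6 -3.2] w 0.0154 q [-0.21 -0.33  2.24  0.18  0.78  1.24]
```

View pics/c9.png

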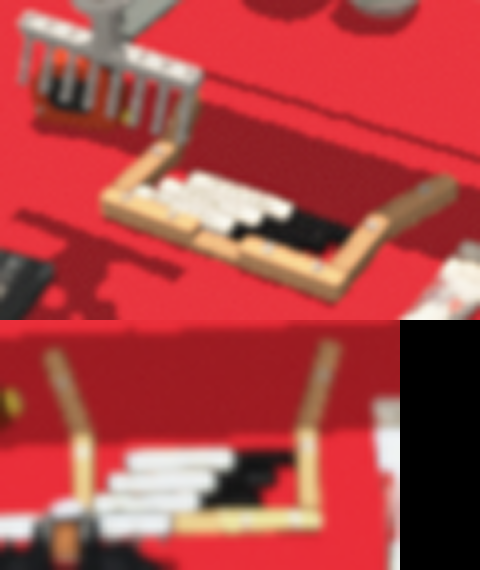

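Run:
```python
from h import *
t=cam('top');s=cam('side')
f=lambda u,v,z:pt((225+u/5,197+(v-320)/5),z,*t)
g=lambda u,v,z:pt((170+u/4,190+v/4),z,*s)
o=np.array([.487,-.018]);A=np.array([[np.cos(.026),np.sin(.026)],[-np.sin(.026),np.cos(.026)]])
for n,q in(('m1',f(255,500,.008)),('m2L',f(107,482,.008)),('m2R',f(277,479,.008)),('m3L',f(127,461,.008)),('m3R',f(295,458,.008)),('fL',f(92,516,.016)),('fR',f(300,511,.016)),
 ('s m1L',g(140,192,.01)),('s m2L',g(165,185,.01)),('s m3L',g(190,178,.01)),('s m3R',g(352,232,.01))):
    print(n,(A@(q[:2]-o)*1000).round(1))
# point cloud of marker tops in fence
X=np.vstack([np.load('pics/top0.npy').reshape(-1,3)*0+9,np.load('pics/t9.npy').reshape(-1,3),np.load('pics/s9.npy').reshape(-1,3)])
L=(X[:,:2]-o)@A.T
m=(abs(L[:,1])<.07)&(L[:,0]>0)&(L[:,0]<.08)
for a in range(0,64,4):
    k=m&(L[:,0]*1e3>=a)&(L[:,0]*1e3<a+4)&(X[:,2]<.04)
    if k.sum():print(a,k.sum(),np.percentile(X[k,2]*1e3,[20,50,90]).round(1))
```

```text
m1 [  6.9 -41.3]
m2L [22.5 64.5]
m2R [ 21.5 -57.6]
m3L [37.2 49.8]
m3R [ 36.2 -71. ]
fL [-1.6 75.4]
fR [ -1.7 -72.8]
s m1L [ 9.2 70.9]
s m2L [23.7 61. ]
s m3L [38.3 50.9]
s m3R [ 42.  -68.2]
0 78 [ 5.6  9.7 15.3]
4 107 [11.6 13.6 16.8]
8 92 [12.6 14.8 18.1]
12 55 [ 6.6 11.9 14.8]
16 127 [ 9.6 11.8 14.6]
20 119 [11.8 13.9 16.8]
24 76 [10.7 14.2 17.1]
28 62 [ 4.3 11.1 14.1]
32 138 [ 9.5 12.3 15.7]
36 98 [12.3 14.8 17.9]
40 63 [10.5 13.5 16.2]
44 43 [-0.7  6.5 13.4]
48 47 [-3.4 -0.9  1.9]
52 45 [-2.3 -1.   2.1]
56 57 [-2.1 -0.2  2.1]
60 93 [-1.8 -0.2  1.9]
```

```bash
python3 -c "
from h import *
st()
go([.392,.3375,.149],tool(65,.043)*R.from_euler('y',np.pi))"
```

```text
16.9167 pos [0.4823 0.0639 0.198 ] pitch 62.0 jaw [ 0.037 -0.999 -0.023] F [ 0.9 -0.1 -0.4] w 0.0155 q [-0.2  -0.33  2.23  0.19  0.78  1.23]
shift mm [-90.3 273.6 -49. ] turn [-0.025  0.05   0.006]
```

```bash
python3 -m creep '[[[-20,35,0],[-0.01,0.03,0],0],[[-45,70,0],[-0.025,0.05,0.006],0],[[-70,105,0],[-0.025,0.05,0.006],0],[[-90,140,0],[-0.025,0.05,0.006],0],[[-90,180,0],[-0.025,0.05,0.006],0],[[-90,220,0],[-0.025,0.05,0.006],0],[[-90,260,0],[-0.025,0.05,0.006],0],[[-90,274,-25],[-0.025,0.05,0.006],0],[[-90,274,-49],[-0.025,0.05,0.006],0],[[-90,274,-49],[-0.025,0.05,0.006],0]]' >/dev/null; python3 -c "
from h import *
st()
go([.397,.3375,.147],tool(65,.043)*R.from_euler('y',np.pi))
go([.497,.3415,.147],tool(65,.043)*R.from_euler('y',np.pi))"
```

```text
17.75 pos [0.3886 0.3336 0.1411] pitch 65.5 jaw [ 0.042 -0.999  0.006] F [-1.  -1.1 -2.9] w 0.0152 q [ 0.62 -0.02  2.09 -0.35  0.74  2.37]
shift mm [8.4 3.9 5.9] turn [ 0.006 -0.008  0.001]
shift mm [108.4   7.9   5.9] turn [ 0.006 -0.008  0.001]
```

```bash
python3 -m creep '[[[0,4,8],[0.006,-0.008,0],0],[[0,4,8],[0.006,-0.008,0],0]]' >/dev/null
python3 - <<'E'
from h import *
st(); s=ctrl.state()
r,P=save('side','s10');X=P.reshape(-1,3)
o=s['ee_pos']-[.0085,0,.028]; print('expected origin',o.round(4))
D=X-o
b=D[(abs(D[:,1])<.075)&(abs(D[:,0])<.04)&(D[:,2]>-.044)&(D[:,2]<-.032)];print('bar',b.min(0).round(4),b.max(0).round(4),np.polyfit(b[:,1],b[:,0],1).round(3),np.median(b,0).round(4))
t=D[(abs(D[:,1])<.075)&(abs(D[:,0])<.05)&(D[:,2]>-.09)&(D[:,2]<-.05)];print('tines',np.percentile(t,[2,98],axis=0).round(4),np.polyfit(t[:,2],t[:,0],1).round(3))
go([.497,.3415,.147],tool(65,.043)*R.from_euler('y',np.pi))
E
```

```text
17.9167 pos [0.3931 0.3391 0.1572] pitch 64.3 jaw [ 0.039 -0.999 -0.006] F [ 0.5  0.2 -1.4] w 0.0153 q [ 0.63 -0.05  2.08 -0.35  0.76  2.38]
expected origin [0.3846 0.3391 0.1292]
bar [-0.0064 -0.0648 -0.044 ] [ 0.0134  0.0656 -0.0324] [-0.049  0.002] [ 0.0011 -0.0075 -0.0394]
tines [[-0.0118 -0.0626 -0.0819]
 [ 0.0026  0.0603 -0.0512]] [0.353 0.019]
shift mm [103.5   2.4 -10.7] turn [-0.008  0.012  0.004]
```

```bash
python3 -m creep '[[[30,1,-8],[-0.004,0.012,0.004],0],[[60,2,-8],[-0.008,0.012,0.004],0],[[90,2,-8],[-0.008,0.012,0.004],0],[[103,2,-8],[-0.008,0.012,0.004],0],[[103,2,-8],[-0.008,0.012,0.004],0],[[103,2,-8],[-0.008,0.012,0.004],0]]' ; python3 -c "
from h import *
st()
go([.497,.3415,.125],tool(65,.043)*R.from_euler('y',np.pi))"
```

```text
time_s: 18.47
ee_pos: [0.4956, 0.3398, 0.1483]
ee_rot: [0.138, 0.693, -0.688, 0.167]
ft_force: [-0.8, 0.3, -2.4]
width: 0.0155
18.4667 pos [0.4956 0.3398 0.1483] pitch 65.1 jaw [ 0.041 -0.999  0.002] F [-0.8  0.3 -2.4] w 0.0155 q [ 0.51  0.14  1.91 -0.29  0.73  2.22]
shift mm [  1.4   1.7 -23.3] turn [ 0.002 -0.002  0.002]
```

```bash
python3 -m creep '[[[1,1,-8],[0,0,0],0],[[1,1,-16],[0,0,0],0],[[1,1,-22],[0,0,0],0],[[1,1,-23],[0,0,0],0],[[1,1,-23],[0,0,0],0]]' ; python3 -c "
from h import *
st()"
```

```text
time_s: 18.88
ee_pos: [0.4958, 0.3419, 0.1245]
ee_rot: [0.137, 0.693, -0.688, 0.168]
ft_force: [-1.0, -0.8, 3.1]
width: 0.0151
18.8833 pos [0.4958 0.3419 0.1245] pitch 65.1 jaw [ 0.044 -0.999  0.003] F [-1.  -0.8  3.1] w 0.0151 q [ 0.51  0.18  1.92 -0.31  0.68  2.24]
```

```bash
python3 -m creep '[[[0,0,0],[0,0,0],25],[[0,0,0],[0,0,0],50],[[0,0,0],[0,0,0],85],[[0,0,0],[0,0,0],85],[[0,0,0],[0,0,0],85],[[-17,0,36],[0,0,0],85],[[-34,0,72],[0,0,0],85],[[-70,0,110],[0,0,0],85],[[-110,0,140],[0,0,0],85],[[-140,0,150],[0,0,0],85]]'
python3 - <<'E'
from h import *
st()
b=save('side','s11');a=save('top','t11')
X=np.vstack([np.load('pics/t11.npy').reshape(-1,3),np.load('pics/s11.npy').reshape(-1,3)])
def bx(lo,hi):return X[np.all((X>lo)&(X<hi),1)]
b=bx([.46,.26,.04],[.53,.42,.066]);print('bar',b.min(0),b.max(0),np.polyfit(b[:,1],b[:,0],1))
b=bx([.46,.31,.115],[.52,.36,.18]);print('grip',b.min(0),b.max(0),b.mean(0))
b=cv2.imread('pics/s11.png');a=cv2.imread('pics/t11.png')
b=cv2.resize(b[150:270,95:295],None,fx=3,fy=3,interpolation=2);a=cv2.resize(a[197:247,140:305],None,fx=4,fy=4,interpolation=2)
c=np.zeros((560,660,3),np.uint8);c[:360,:600]=b;c[360:560,:660]=a
cv2.imwrite('pics/c11.png',c)
E
```

```text
time_s: 19.72
ee_pos: [0.3635, 0.3416, 0.2739]
ee_rot: [0.139, 0.693, -0.687, 0.167]
ft_force: [-0.6, 0.5, 0.2]
width: 0.0849
19.7167 pos [0.3635 0.3416 0.2739] pitch 65.0 jaw [ 0.041 -0.999  0.   ] F [-0.6  0.5  0.2] w 0.0849 q [ 0.68 -0.23  1.99 -0.29  1.05  2.31]
bar [0.47833414 0.27527805 0.04001398] [0.49960385 0.40700772 0.06589074] [-0.05322216  0.50435331]
grip [0.47676403 0.32988576 0.1154681 ] [0.49943151 0.34786855 0.16657736] [0.48646807 0.33669505 0.14459186]
```

View pics/c11.png

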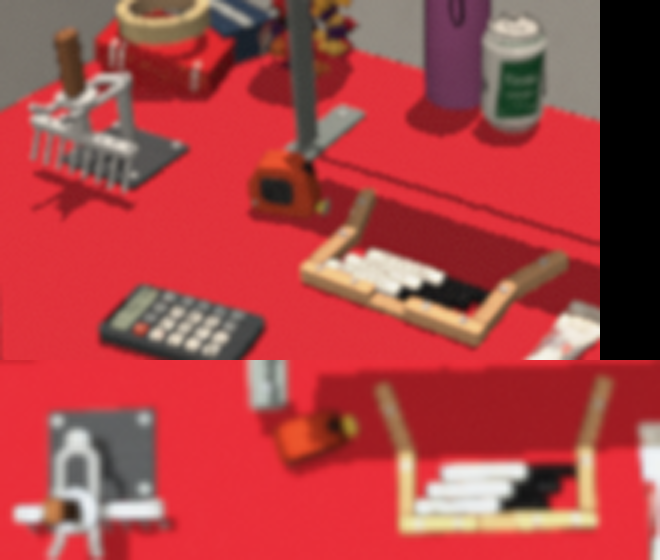

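```bash
python3 -c "
from h import *
st();print(ctrl.close_job())"
```

```text
19.8167 pos [0.3611 0.343  0.275 ] pitch 64.9 jaw [ 0.046 -0.999 -0.002] F [ 0.4 -0.2 -0.1] w 0.0849 q [ 0.68 -0.24  1.99 -0.29  1.05  2.31]
the job is handed in; nothing more can be done
None
```

I combed all three markers into the fence with the rake, hung the rake back on its hook and handed the job in at 19.8 s. No verdict came back.

- **Regrasp:** The first reach under the roll ran the last joint to its limit. I hung the rake back up, turned the gripper half a turn, gripped the rake again and then combed in one pull.
- **Markers:** They lie flat and parallel, about 8, 22 and 37 mm from the batten. Their middles are about 11 mm left of the fence's middle line, near zero and 11 mm right, against a limit of 16 mm. The right end of marker 1, black against the neighbouring black caps, was hard to read. Its offset comes from its left end and known length; the side batten limits it to about 12 mm.
- **Rake:** It hangs within about 2 mm of where it hung at the start, with the grip upright. Just before hanging, the depth data suggested it had tilted a few degrees in the grip.
- **Bystanders:** In the last pictures the tape measure, the can and the visible part of the glue tube look unmoved. I did not measure them or recheck the tape roll.
- **Contact:** The wrist force readings I took never went above about 10 N, and none were above 3 N in the readings under the roll. The gripper was open and clear at hand-in.

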